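# Close the wax sample case

## Task

Close the wax sample case: with the fingertips fold its sprung hinged cover down flat over the samples, then push it by its thumb ridge until its free edge is tucked well beneath the steel lip, so that it stays shut when you let go. Only press and push, gently: do not squeeze the cover, do not lift or tip the case or shove it out of its place, and leave the cups, bottle, jar and spatula around it and the samples inside where they are.

Things in the scene. Friction and masses are not known exactly. Their poses are not given: they have to be found in the camera images.
- case: Low open aluminium case for wax samples, 140 mm (its x) by 112 mm (its y), 2.2 kg, standing loose on the bench; origin at the centre of its underside, z up. Its floor is 4 mm thick and its walls rise to 42 mm; one upright divider crosses it at mid-length. At its -x end are two upright steel ears (tops at 54 mm) that carry the cover's hinge rod in slots; at its +x end stands a steel lip 100 mm wide. At the start -x is the side nearer the robot, turned by up to 0.55 rad.
- cover (a joint): Angle of the cover, a rigid white plastic flap 101 mm long from hinge axis to free edge, 92 mm wide, 4 mm thick, 45 g. 0 = folded down flat along the case's +x with its top face 47 mm above the bench; it grows as the flap swings up (1.57 = upright). Sprung: it stands open at 1.2 to 1.55; let go while not under the lip, it springs up to about 1.0. Holding it flat takes about 0.17 N m (some 2.5 N at 70 mm from the hinge axis).
- cover_slide (a joint): How far the cover with its hinge rod is slid along the case's +x in the slots, in m: 0 = fully back (the start), 0.022 = fully home against the end of the slots. It moves stiffly (about 5 N friction) and stays where it is left. At 0 the flat cover's free edge is about 6 mm short of the flared lip; fully home it is about 11 mm under the lip.
- hinge_home (a point): Point fixed in the case: the middle of the hinge axis when cover_slide is 0, at (-62, 0, 45) mm in the case's frame. The hinge axis runs along the case's y.
- cover_ridge (a point): Middle of the top of the thumb ridge on the cover's outer face (the face that is up when it is folded down): a bar 70 mm long across the cover (case y), 6 mm wide, standing 8 mm above the face, centred 78 mm from the hinge axis. x along the flap from hinge to free edge, z out of the outer face.
- cover_edge (a point): Middle of the cover's free edge, half-way through its 4 mm thickness, 101 mm from the hinge axis.
- lip_edge (a point): Middle of the lower front corner of the retaining lip, at (50, 0, 49.5) mm in the case's frame: the lip is a flat steel strip 3 mm thick, its underside 49.5 mm above the case's underside (2.5 mm above the top face of the flat cover), reaching from here 17 mm towards +x to an upright riser. In front of it a short flare, 5 mm long, slopes up towards the hinge as a lead-in.
- chip0: A round wax sample, 40 mm across, 12 high, loose in the case's -x compartment; origin at the centre of its underside.
- chip1: A round wax sample, 40 mm across, 12 high, loose in the case's +x compartment; origin at the centre of its underside.
- cup0: Bystander: a round aluminium melting cup, 70 mm across, 52 high, with a small bent metal lug; origin at the centre of its underside.
- cup1: Bystander: a round aluminium melting cup, 64 mm across, 55 high, with a small bent metal lug; origin at the centre of its underside.
- cup2: Bystander: a round aluminium melting cup, 72 mm across, 50 high, with a small bent metal lug; origin at the centre of its underside.
- amber: Bystander: a small brown glass bottle, 36 mm across, 75 high; origin at the centre of its underside.
- jar: Bystander: a white plastic jar, 74 mm across, 80 high; origin at the centre of its underside.
- spatula: Bystander: a spatula, 200 mm long, lying flat at the robot's right; origin beneath its length.

How it is judged:
At the end, for the whole second after the job is handed in: The cover lies flat (joint within 0.05 rad of shut) with its edge under the lip (slid home by more than 16 of its 22 mm), held there by the lip alone and at rest; the case stands level within 40 mm of where it was and both samples are in it (value of joint cover below 0.05 rad and value of joint cover_slide above 0.016 m and linear speed of case below 0.01 m/s and velocity of joint cover between -0.05 and 0.05 rad/s and distance of case from where it was at the start of the episode below 0.04 m and angle between case's own z axis and vertical below 0.05 rad and z of each of chip0, chip1 in the frame of case below 0.03 m and horizontal distance between each of chip0, chip1 and case below 0.08 m); the robot touches nothing.
It fails at once if the case is lifted or tipped (height (world z) of case above 0.012 m or angle between case's own z axis and vertical above 0.12 rad).
It fails at once if the case is shoved more than 40 mm (distance of case from where it was at the start of the episode above 0.04 m).
It fails at once if the cover is pressed or squeezed by the fingers with more than 35 N (contact force between the fingers and cover above 35 N).
It fails at once if a wax sample leaves the case (z of any of chip0, chip1 in the frame of case above 0.04 m).
It fails at once if a bystander is moved more than 25 mm or lifted or tipped (distance of any of cup0, cup1, cup2, amber, jar, spatula from where it was at the start of the episode above 0.025 m or angle between any of cup0, cup1, cup2, amber, jar's own z axis and vertical above 0.3 rad).
It also fails if it takes over 42 s, if anything falls off the work surface, if the arm or the gripper's body presses on something with over 40 N, if the wrist force passes 120 N, or if a joint passes its speed limit or range.

## Robot

A 7-joint arm with a two-finger parallel gripper is mounted at the origin on the work surface. World frame = base frame: x ahead of the robot, y to its left, z up, the work surface at z = 0. Lengths are in m, angles in rad, forces in N, time in s.
With the tool pointing down it reaches from about 0.375 to 0.925 m from the base axis. Payload 3.1 kg.
Tool frame: the origin (TCP) lies midway between the tips of the shut fingers; the grasp point (between the pads) lies 19 mm behind it; z points along the fingers, y is the line along which they close (so a half turn about z gives the same grasp; the last joint's range is limited). The gripper opens to 85 mm and grips with 20 to 120 N. Pads are 22 mm wide; open, the fingers measure 114 mm over their backs; the gripper's body (76 mm by 85 mm) begins 54 mm behind the grasp point. The pads swing forward as they close: fully open they stand 13 mm farther back than shut.
Start: joints at [-1.419, 0.383, 0.044, 1.598, -0.018, 1.161, -0.05], TCP at [0.161, 0.63, 0.231] pointing down, gripper open.
Joint ranges: [-2.61, 2.61], [-0.41, 2.15], [-1.48, 1.57], [0, 2.5], [-1.57, 4.71], [0.05, 1.97], [-2.85, 2.85]. Speed limits (rad/s): [2.79, 2.79, 3.14, 3.14, 3.14, 3.14, 3.14].

## Interface

Orientations are given as a unit quaternion [w, x, y, z].
In Python, from bench import r gives the robot as it stands.
- The arm moves only by the tool apply_moves, never from a script. Its argument "moves" is a list of rows, each a list of 2 entries, a list of its own where there are three numbers: the shift along the world's x, y, z in cm, then the turn about the world's z in rad. A call has 1 to 8 rows; each row is the pose to reach, as a shift and turn from the pose commanded when the call began; what a row does not reach only later rows make up. A row lasts 1/8 s, in which the tool goes at most 62.5 mm and 10.7 degrees, less where a joint would pass 70% of its speed; a pose out of reach is approached as far as the arm can. A call with a gripper value outside its range is refused whole. "jaw" is the opening in per cent of the stroke, from 0 (shut) to 100 (fully open), set as the call begins (left out, the last holds). The fingers move at their own pace and stop on an object; the grip force is fixed at half the most. Time passes only in rows, so rows that repeat a pose let the fingers close. It gives the time, the measured TCP pose, the force, the opening and the grip force at its end, in the units of the state.
- r.get_state(): the state, without advancing time (a new reading comes with each control period).
- r.get_image(name): name is "scene" or "top"; returns a dict with "img" (480x640x3 uint8, blue, green, red), "fx", "fy", "cx", "cy" (pixels), "eye" and "rotation" of the camera in the world. Camera axes: x right, y up, looking along -z (the intrinsics and any distortion apply to the point x, -y, -z); pixel columns grow to the right and rows downward; lengths in m; the calibration is good to about 2 mm. A picture is of the moment at which its call begins. There is no depth.
- r.close_job(): hands the job in; it is judged then, once.
The state is a dict: "t": time; "qpos": joint angles; "joint_velocities": joint speeds; "joint_torque": joint torques, N m; "eef_pos": TCP position; "orientation": TCP orientation; "wrist_force": force on the tool from outside, world axes, zero at the start; "wrist_torque": the same for the moment, N m; "gripper_width": opening from 0.0 (shut) to 1.0 (fully open); "grasp_force": force on a finger pad.
Only numpy, scipy, OpenCV 4.12 (cv2) and the standard library are available. Lean on these libraries where they do the work, as an engineer would, in place of code of your own. Each camera call takes 0.05 s, during which the arm holds its last target. There are 200 camera calls.

## Working session

There is one attempt and no reset: what is moved stays moved. The work goes in short steps, Python scripts to look and compute and a tool call to move; the robot and the scene stay as the last step left them, time stands still between calls to the robot, and variables do not carry over. Pictures are saved under pics/ and viewed, at most 10 in all, crops included, and the job is handed in when it is done.

Besides the shell and the picture viewer there is one more tool, called after "Emit:" as name([rows], argument=value, ...), one row to a line, values as JSON. apply_moves: Moves the arm, as the interface text tells. Its arguments: {"type":"object","properties":{"moves":{"type":"array"},"jaw":{"type":"number"}},"required":["moves"]}

```bash
mkdir -p pics
cat > h.py <<'E'
import numpy as np,cv2
from bench import r
def save(n,f):
    d=r.get_image(n); cv2.imwrite('pics/'+f,d['img']); return d
def ray(d,u,v):
    c=np.array([(u-d['cx'])/d['fx'],-(v-d['cy'])/d['fy'],-1.]); return np.array(d['eye']),np.array(d['rotation']).reshape(3,3)@c
def onz(d,u,v,z):
    e,w=ray(d,u,v); return e+w*(z-e[2])/w[2]
def proj(d,p):
    c=np.array(d['rotation']).reshape(3,3).T@(np.array(p)-d['eye']); return d['cx']+d['fx']*c[0]/-c[2], d['cy']-d['fy']*c[1]/-c[2]
E
python3 - <<'E'
from h import *
for n in('scene','top'):
    d=save(n,n+'0.png'); print({k:np.round(v,3).tolist() for k,v in d.items() if k!='img'})
print(r.get_state())
E
```

```text
{'fx': 600.796, 'fy': 600.796, 'cx': 315.473, 'cy': 242.672, 'eye': [1.222, -0.065, 1.098], 'rotation': [0.691, 0.219, 0.199, 0.66]}
{'fx': 524.472, 'fy': 524.472, 'cx': 314.313, 'cy': 230.529, 'eye': [0.366, -0.033, 1.319], 'rotation': [-0.704, -0.047, 0.042, 0.708]}
{'t': 0.1, 'qpos': array([-1.41877501,  0.38379271,  0.0438428 ,  1.59942064, -0.01790556,
        1.16119217, -0.04989389]), 'joint_velocities': array([ 0.00064465, -0.00283668, -0.00107086, -0.00223815, -0.00163999,
        0.00092727, -0.00291033]), 'joint_torque': array([ 2.72490150e-03, -4.34727001e+01,  1.02951106e+00, -2.50454092e+01,
        1.09504972e-02,  5.38185981e-03, -1.30438985e-05]), 'eef_pos': array([0.16049184, 0.62899163, 0.22998565]), 'orientation': array([-8.81390057e-05,  1.24547315e-01,  9.92212932e-01, -1.20694442e-03]), 'wrist_force': array([-0.20044825, -0.35738197, -0.436475  ]), 'wrist_torque': array([ 0.01321907, -0.0327833 , -0.02707291]), 'grasp_force': 0.0, 'gripper_width': 1.001675736907995}
```

View pics/scene0.png

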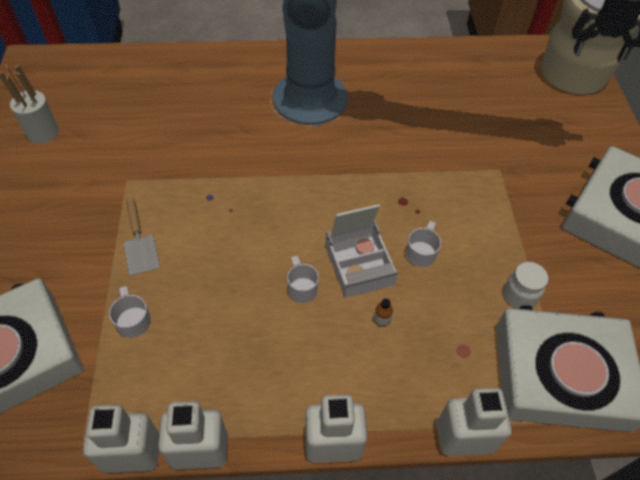

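View pics/top0.png

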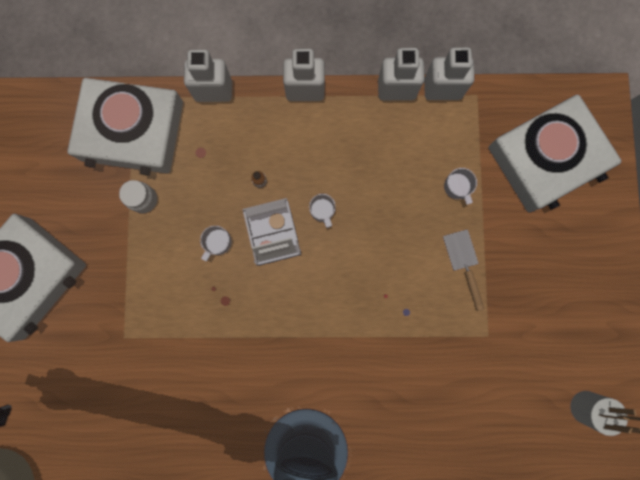

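The scene shows the case at about (362,252), with cups at (302,283) and (423,248) and the bottle at (384,313). In the top view the case is at about (272,232), and its near (hinge) end is at the bottom. I'll enlarge both crops.

```bash
cat >> h.py <<'E'
from scipy.spatial.transform import Rotation as R
def RM(d):
    q=np.ravel(d['rotation']); return R.from_quat([q[1],q[2],q[3],q[0]]).as_matrix() if q.size==4 else q.reshape(3,3)
def ray(d,u,v):
    return np.array(d['eye']),RM(d)@np.array([(u-d['cx'])/d['fx'],-(v-d['cy'])/d['fy'],-1.])
def proj(d,p):
    c=RM(d).T@(np.array(p)-d['eye']); return d['cx']+d['fx']*c[0]/-c[2], d['cy']-d['fy']*c[1]/-c[2]
E
python3 - <<'E'
from h import *
a=cv2.imread('pics/top0.png')[180:280,195:345]; b=cv2.imread('pics/scene0.png')[190:340,270:450]
cv2.imwrite('pics/topc.png',cv2.resize(a,(750,500),interpolation=cv2.INTER_CUBIC))
cv2.imwrite('pics/scenec.png',cv2.resize(b,(720,600),interpolation=cv2.INTER_CUBIC))
E
```

```text
(no output)
```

View pics/topc.png

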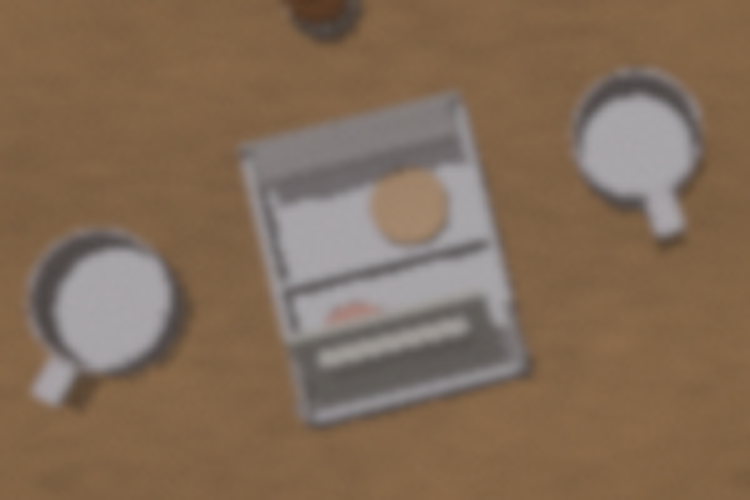

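View pics/scenec.png

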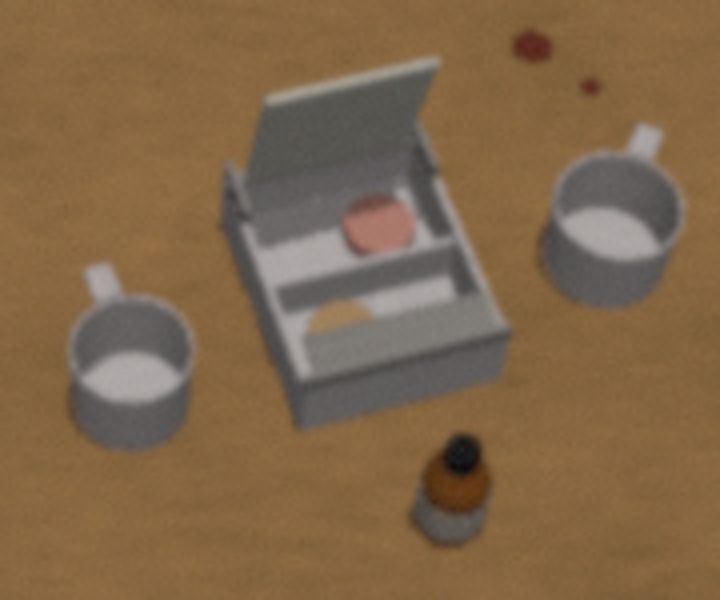

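The top crop shows the rim corners at crop pixels (240,150), (458,95), (528,372) and (312,420), and the cover edge running from (290,340) to (487,297). In the scene crop the cover edge runs from (267,100) to (438,63).

Run:
```python
from h import *
T=r.get_image('top');S=r.get_image('scene')
t=lambda u,v:(195+u/5,180+v/5)
s=lambda u,v:(270+u/4,190+v/4)
P=np.array([onz(T,*t(*c),.042) for c in [(240,150),(458,95),(528,372),(312,420)]])
print(P.round(4)); print([np.linalg.norm(P[i]-P[i-1]).round(3) for i in range(4)])
c=P.mean(0); ax=(P[0]+P[1]-P[2]-P[3]); yaw=np.arctan2(ax[1],ax[0]); lat=P[0]+P[3]-P[1]-P[2]
print('c',c,'yaw',yaw, np.arctan2(-lat[0],lat[1]))
def tri(a,b):
    e1,d1=ray(T,*a);e2,d2=ray(S,*b)
    k=np.linalg.lstsq(np.c_[d1,-d2],e2-e1,rcond=None)[0]
    p,q=e1+d1*k[0],e2+d2*k[1]; print((p-q).round(4)); return (p+q)/2
ex=np.array([np.cos(yaw),np.sin(yaw),0]);ey=np.array([-ex[1],ex[0],0])
# scene left of image = robot's right
L=tri(t(290,340),s(438,63)); Rr=tri(t(487,297),s(267,100))
for p in(L,Rr,(L+Rr)/2):
    d=p-c; print(p.round(4),'case',(d@ex).round(4),(d@ey).round(4))
m=(L+Rr)/2; d=m-c; print('ang',np.arctan2(p[2]-.045,d@ex+.062), np.hypot(p[2]-.045,d@ex+.062))
for n,u,v,z in[('cupL',105,300,.05),('cupR',638,138,.055),('lugL',50,385,.04),('lugR',665,225,.04)]: print(n,onz(T,*t(u,v),z).round(3))
# scene check of corners
for q in [(500,330),(303,375)]: print(onz(S,*s(*q),.0525).round(4))
print(onz(S,*s(303,425),0),onz(S,*s(500,378),0))
```

```text
[[0.5804 0.1512 0.042 ]
 [0.6073 0.0435 0.042 ]
 [0.4697 0.0092 0.042 ]
 [0.4469 0.1145 0.042 ]]
[np.float64(0.138), np.float64(0.111), np.float64(0.142), np.float64(0.108)]
c [0.52606259 0.07960362 0.042     ] yaw 0.25625718204795384 0.22914714404016892
[-0.0002 -0.0032 -0.0004]
[-0.0002 -0.0041 -0.0002]
[0.4775 0.1157 0.1349] case -0.0378 0.0472
[0.4967 0.0268 0.1339] case -0.0418 -0.0437
[0.4871 0.0712 0.1344] case -0.0398 0.0018
ang 1.3276304417840465 0.09211691157125476
cupL [0.505 0.215 0.05 ]
cupR [ 0.583 -0.045  0.055]
lugL [0.465 0.243 0.04 ]
lugR [ 0.542 -0.058  0.04 ]
[0.5872 0.1454 0.0525]
[0.6095 0.0426 0.0525]
[0.60893826 0.04558819 0.        ] [0.58499691 0.1522517  0.        ]
```

Emit:
apply_moves([
  [[2.6,-5.2,0],0.06],
  [[5.2,-10.4,0],0.12],
  [[7.8,-15.6,0],0.18],
  [[10.4,-20.8,0],0.24],
  [[13,-26,0],0.3],
  [[15.6,-31.2,0],0.36],
  [[18.2,-36.4,0],0.42],
  [[20.8,-41.6,0],0.48],
], jaw=0)

```text
t: 1.2
eef_pos: [0.3692, 0.212, 0.2314]
orientation: [0.0, -0.116, 0.993, 0.0]
wrist_force: [0.5, 0.3, 0.5]
gripper_width: -0.001
grasp_force: 0.0
```

Emit:
apply_moves([
  [[2.5,-5.0,0],0.01],
  [[5.0,-10.0,0],0.01],
  [[7.1,-15.5,0],0.01],
  [[7.1,-15.5,0],0.01],
])

```text
t: 1.7
eef_pos: [0.4409, 0.0535, 0.2316]
orientation: [0.0, -0.115, 0.993, -0.0]
wrist_force: [-0.3, 1.0, 0.4]
gripper_width: -0.001
grasp_force: 0.0
```

Emit:
apply_moves([
  [[0,0.4,-4],0.01],
  [[0,0.4,-8],0.01],
  [[0,0.4,-12],0.01],
  [[0.9,0.6,-12.1],0.01],
  [[1.8,0.8,-12.1],0.01],
  [[2.6,1.1,-12.2],0.01],
])

```text
t: 2.45
eef_pos: [0.4682, 0.0706, 0.1112]
orientation: [0.002, -0.125, 0.992, 0.0]
wrist_force: [-0.5, -1.2, 1.4]
gripper_width: -0.001
grasp_force: 0.3
```

Run:
```python
from h import *
a=save('top','t1.png')['img'][180:280,195:345]; b=save('scene','s1.png')['img'][170:320,270:450]
cv2.imwrite('pics/c1.png',np.hstack([cv2.resize(a,(400,267)),cv2.resize(b,(400,333))[:267]]))
```

```text
(no output)
```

View pics/c1.png

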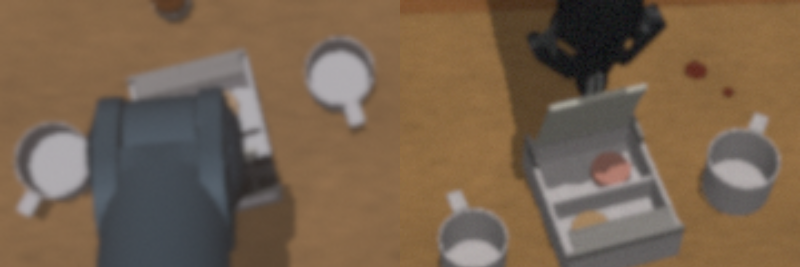

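The fingers are behind the cover and roughly centred. Now I'll fold it.

Emit:
apply_moves([
  [[1.0,0.25,-0.3],0],
  [[1.95,0.5,-0.7],0],
  [[2.6,0.65,-1.1],0],
  [[3.3,0.8,-1.7],0],
  [[3.9,0.95,-2.3],0],
  [[4.35,1.1,-3.0],0],
  [[4.75,1.2,-3.8],0],
  [[4.75,1.2,-3.8],0],
])

```text
t: 3.55
eef_pos: [0.5135, 0.0818, 0.0707]
orientation: [0.0, -0.125, 0.992, -0.0]
wrist_force: [0.5, -0.2, 2.3]
gripper_width: 0.002
grasp_force: 0.5
```

Emit:
apply_moves([
  [[0.2,0.05,-0.6],0],
  [[0.35,0.1,-1.2],0],
  [[0.45,0.1,-1.7],0],
  [[0.5,0.1,-2.1],0],
  [[0.5,0.1,-2.3],0],
  [[0.5,0.1,-2.3],0],
])

```text
t: 4.3
eef_pos: [0.5185, 0.083, 0.0483]
orientation: [0.0, -0.125, 0.992, 0.0]
wrist_force: [2.1, 0.6, 1.6]
gripper_width: 0.004
grasp_force: 1.0
```

Emit:
apply_moves([
  [[0,0,-0.1],0],
  [[0,0,-0.15],0],
  [[0,0,-0.15],0],
])

```text
t: 4.68
eef_pos: [0.5185, 0.083, 0.047]
orientation: [0.0, -0.125, 0.992, 0.0]
wrist_force: [1.7, 0.0, 3.3]
gripper_width: 0.002
grasp_force: 1.7
```

Run:
```python
from h import *
print(r.get_state()['wrist_force'])
b=save('scene','s2.png')['img'][180:310,290:440]
cv2.imwrite('pics/c2.png',cv2.resize(b,(600,520),interpolation=cv2.INTER_CUBIC))
```

```text
[1.72931682 0.04142584 3.30501511]
```

View pics/c2.png

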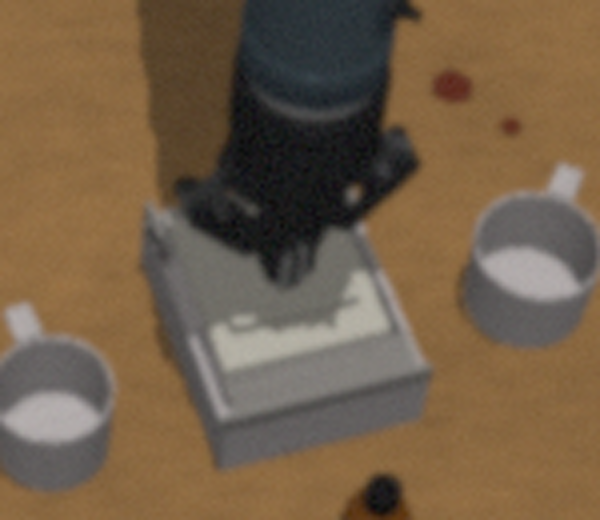

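The cover is folded nearly flat, and the tips sit just hinge-side of the ridge. I'll press slightly more.

Emit:
apply_moves([
  [[0,0,-0.05],0],
  [[0,0,-0.1],0],
  [[0,0,-0.1],0],
])

```text
t: 5.1
eef_pos: [0.5185, 0.083, 0.0464]
orientation: [0.0, -0.125, 0.992, 0.0]
wrist_force: [0.9, -0.2, 7.2]
gripper_width: -0.0
grasp_force: 3.7
```

Emit:
apply_moves([
  [[0.25,0.06,0],0],
  [[0.5,0.12,0],0],
  [[0.75,0.18,0],0],
  [[1.0,0.24,0],0],
  [[1.0,0.24,0],0],
])

```text
t: 5.72
eef_pos: [0.525, 0.0845, 0.0458]
orientation: [-0.004, -0.125, 0.992, 0.0]
wrist_force: [-4.8, -0.8, 12.5]
gripper_width: -0.002
grasp_force: 6.2
```

Emit:
apply_moves([
  [[0.2,0.05,0.05],0],
  [[0.4,0.1,0.05],0],
  [[0.6,0.15,0.05],0],
  [[0.6,0.15,0.05],0],
])

```text
t: 6.22
eef_pos: [0.5305, 0.0858, 0.046]
orientation: [-0.004, -0.125, 0.992, 0.0]
wrist_force: [-4.0, -0.0, 11.8]
gripper_width: 0.0
grasp_force: 5.5
```

Emit:
apply_moves([
  [[0.25,0.06,0.03],0],
  [[0.5,0.12,0.05],0],
  [[0.75,0.18,0.05],0],
  [[1.0,0.24,0.05],0],
  [[1.0,0.24,0.05],0],
])

```text
t: 6.85
eef_pos: [0.54, 0.0882, 0.0461]
orientation: [-0.005, -0.125, 0.992, 0.0]
wrist_force: [-5.1, -0.5, 10.5]
gripper_width: 0.002
grasp_force: 4.8
```

Run:
```python
from h import *
b=save('scene','s3.png')['img'][180:310,290:440]
cv2.imwrite('pics/c3.png',cv2.resize(b,(600,520),interpolation=cv2.INTER_CUBIC))
```

```text
(no output)
```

View pics/c3.png

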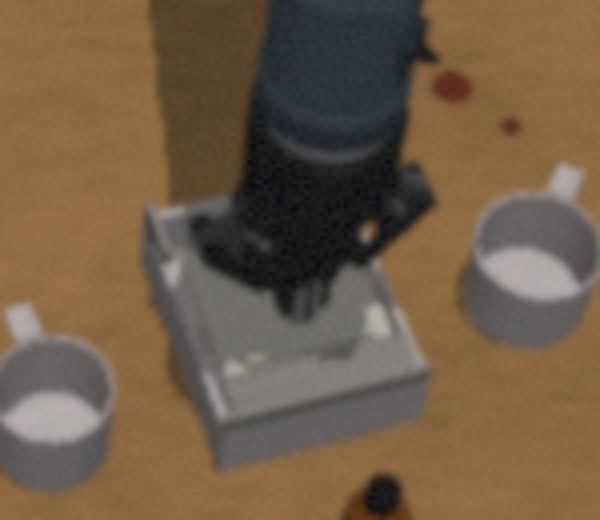

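The case hasn't moved, and the cover edge is entering beneath the lip. I'll keep pushing until the slots stop it.

Emit:
apply_moves([
  [[0.2,0.05,0.02],0],
  [[0.4,0.1,0.03],0],
  [[0.6,0.15,0.03],0],
  [[0.8,0.2,0.03],0],
  [[0.8,0.2,0.03],0],
])

```text
t: 7.52
eef_pos: [0.5453, 0.0893, 0.0457]
orientation: [-0.008, -0.124, 0.992, 0.0]
wrist_force: [-8.3, -0.9, 11.6]
gripper_width: -0.003
grasp_force: 5.6
```

Emit:
apply_moves([
  [[0.2,0.05,0],0],
  [[0.4,0.1,0.02],0],
  [[0.4,0.1,0.02],0],
])

```text
t: 7.9
eef_pos: [0.55, 0.0903, 0.0458]
orientation: [-0.007, -0.124, 0.992, -0.0]
wrist_force: [-7.2, -2.1, 9.2]
gripper_width: 0.001
grasp_force: 4.5
```

Run:
```python
from h import *
d=save('scene','s4.png'); a=cv2.imread('pics/s3.png');b=d['img']
g=lambda i:np.float32(cv2.cvtColor(i,cv2.COLOR_BGR2GRAY))
for n,(y0,y1,x0,x1) in {'front':(265,300,335,405),'left':(225,295,322,345),'cup':(220,270,400,445)}.items():
    for f in('s0','s3'):
        a=cv2.imread('pics/scene0.png' if f=='s0' else 'pics/s3.png')
        m=cv2.matchTemplate(b,a[y0:y1,x0:x1],cv2.TM_CCOEFF_NORMED); print(n,f,np.array(cv2.minMaxLoc(m)[3])-[x0,y0])
cv2.imwrite('pics/c4.png',cv2.resize(b[180:310,290:440],(600,520),interpolation=cv2.INTER_CUBIC))
```

```text
front s0 [0 0]
front s3 [0 0]
left s0 [-322 -147]
left s3 [0 1]
cup s0 [0 0]
cup s3 [0 0]
```

View pics/c4.png

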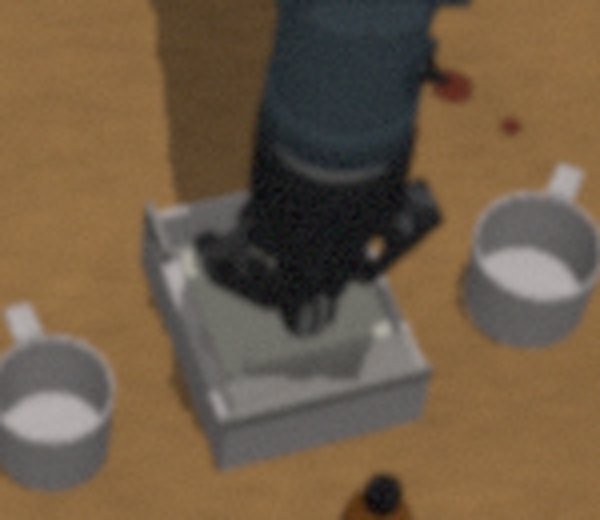

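The case is still in place and the cover is nearly home. One more push will find the stop.

Emit:
apply_moves([
  [[0.15,0.04,0.01],0],
  [[0.3,0.07,0.02],0],
  [[0.4,0.1,0.02],0],
  [[0.4,0.1,0.02],0],
])

```text
t: 8.45
eef_pos: [0.5514, 0.0906, 0.0454]
orientation: [-0.01, -0.124, 0.992, -0.0]
wrist_force: [-9.9, -2.5, 11.0]
gripper_width: -0.003
grasp_force: 7.4
```

Emit:
apply_moves([
  [[0.15,0.04,0.01],0],
  [[0.3,0.07,0.02],0],
  [[0.3,0.07,0.02],0],
])

```text
t: 8.82
eef_pos: [0.5515, 0.0906, 0.0449]
orientation: [-0.013, -0.124, 0.992, -0.0]
wrist_force: [-14.0, -2.5, 13.1]
gripper_width: 0.001
grasp_force: 9.0
```

At the stop: the force rises and nothing moves. I'll ease off and lift straight up.

Emit:
apply_moves([
  [[-0.5,-0.12,0.05],0],
  [[-0.9,-0.22,0.3],0],
  [[-1.2,-0.3,1.0],0],
  [[-1.2,-0.3,3],0],
  [[-1.2,-0.3,7],0],
  [[-3,-0.7,12],0],
  [[-7,-1.7,16],0],
  [[-11,-2.7,18],0],
])

```text
t: 9.82
eef_pos: [0.4545, 0.0666, 0.2315]
orientation: [0.003, -0.124, 0.992, 0.001]
wrist_force: [0.0, 0.3, 0.3]
gripper_width: -0.0
grasp_force: 0.0
```

Run:
```python
from h import *
d=save('scene','s5.png'); b=d['img'];print(r.get_state()['wrist_force'])
cv2.imwrite('pics/c5.png',cv2.resize(b[180:310,290:440],(600,520),interpolation=cv2.INTER_CUBIC))
```

```text
[-4.28281726 -1.46347437  1.10558059]
```

View pics/c5.png

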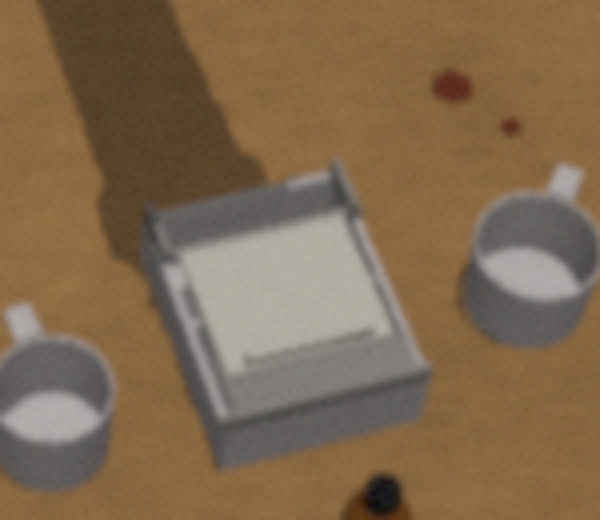

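The cover is flat with its edge under the lip and holds by itself. The case and cups are where they were.

```bash
python3 -c "
from bench import r
print(r.close_job())"
```

```text
the job is handed in; nothing more can be done
None
```

The case is closed and the job handed in: the cover is flat, pushed to its stop under the lip and holding with the arm clear, and in the images the case and nearby cups hadn't moved; the hand-in returned no verdict.

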